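# Rock the jammed locating block out of the printing nest

### The arm

A 6-joint arm with a two-finger parallel gripper is mounted at the origin on the work surface. World frame = base frame: x ahead of the robot, y to its left, z up, the work surface at z = 0. Lengths are in m, angles in rad, forces in N, time in s.
With the tool pointing down it reaches from about 0.275 to 0.75 m from the base axis. Payload 10.2 kg.
Tool frame: the origin (TCP) lies midway between the tips of the shut fingers; the grasp point (between the pads) lies 19 mm behind it (env.hold_point_z is the distance from the TCP to the grasp point, in m); x points along the fingers, z is the direction in which the jaws open and shut, and the axes are right-handed (so a half turn about x gives the same grasp; the last joint's range is limited). The gripper opens to 85 mm and grips with 20 to 120 N. Pads are 22 mm wide; open, the fingers measure 114 mm over their backs; the gripper's body (76 mm by 85 mm) begins 54 mm behind the grasp point. The pads swing forward as they close: fully open they stand 13 mm farther back than shut.
Start: joints at [-1.407, 0.313, 1.498, -0, 1.331, -0.223], TCP at [0.198, -0.486, 0.231] pointing down, gripper open.
Joint ranges: [-2.94, 2.94], [-0.97, 2.17], [0.19, 2.56], [-1.23, 4.37], [0.02, 3.11], [-2.88, 2.88]. Speed limits (rad/s): [2.39, 2.39, 3.01, 3.14, 3.14, 3.14].

### API

Orientations are given as a unit quaternion [x, y, z, w].
In Python, from bench import env, kinematics, monitor, eyes, job gives the robot as it stands. The module is installed in compiled form; this text tells all that it offers. Calls block until the motion is done:
- env.reach(position, orientation): joint-space move of the TCP to a pose.
- env.movel(position, velocity=0.15, frame=None, guard=None): straight line of the TCP; frame=None keeps the orientation; velocity is the mean speed in m/s. With guard (N) it stops when the force on the tool has changed by that much, and returns True; else False.
- env.set_joints(angles): joint-space move.
- env.release() and env.close_gripper(effort=None): open the fingers fully, or close them until they stop; effort is the grip in N (None keeps the last).
- env.hold(seconds).
- kinematics.ik(position, orientation): joint angles nearest the present ones, or None.
- monitor.sense(): the state.
- eyes.grab_frame(name): name is "scene" or "top"; returns a dict with "frame" (480x640x3 uint8, red, green, blue), "mtx" (3x3 intrinsics, pixels), "view" (4x4, takes a point from world to camera coordinates). Camera axes: x right, y down, z forward; pixel columns grow to the right and rows downward; lengths in m; the calibration is good to about 2 mm. A picture is of the moment at which its call begins. There is no depth.
A pose or a line that the arm cannot do raises env.MotionError and nothing moves.
- job.hand_in(): hands the job in, once; it reports no verdict.
The state is a dict: "clock": time; "joints": joint angles; "qvel": joint speeds; "joint_efforts": joint torques, N m; "position": TCP position; "ee_rot": TCP orientation; "contact_force": force on the tool from outside, world axes, zero at the start; "ft_torque": the same for the moment, N m; "finger_gap": opening from 0.0 (shut) to 1.0 (fully open).
Only numpy, scipy, OpenCV 4.12 (cv2) and the standard library are available. Lean on these libraries where they do the work, as an engineer would, in place of code of your own. Each camera call takes 0.05 s, during which the arm holds its last target.

### The job

The upright black locating block is stuck tight in its slot in the aluminium printing nest: grip its tab gently (it is soft plastic: some 40 N of grip will do, and over 70 N a finger marks it) and rock it side to side along the length of the slot several times, about ten degrees each way, easing it up a little at each swing until it comes free. Do not drag it straight up, because the nest plate only rests on its base and must not be lifted. Finish while still holding the block still and upright, about a centimetre clear above its slot, with the panel and everything else on the bench left where it was.

Things in the scene. Friction and masses are not known exactly. Their poses are not given: they have to be found in the camera images.
- block: locating block, black soft plastic, about 0.12 kg: a foot 50 mm wide (y) x 20 thick (x) x 32 high, 22 mm of it in the slot, and centred on it a grip tab 26 wide (y) x 20 thick (x) x 45 high; 77 mm high in all. Origin: centre of its underside; z up along the tab, y along the slot's length. Seated, it leans by pivoting on a lower corner
- block_grip (a point): middle of the block's grip tab, 60 mm above its underside, 38 mm above the slot's mouth when seated; grip the tab's two y faces, 26 mm apart. Lean the block about its x axis only (in the plane of the slot's length): one end of the foot then slides up, the other down, and it can rise about 3 mm per swing from one side to the other with little pull
- slot (a point): centre of the slot's mouth on top of the nest plate, 45 mm above the bench; x across the slot, away from the robot; y along it; z up. Slot 58 mm long (y), 22 deep; the block stands centred, 4 mm to spare at each end, its thickness nipped between the slot's far wall and two sprung rubber pads 36 mm apart along y, over the slot's whole depth
- nest (a joint): how far the aluminium nest plate (230 x 250 x 30 mm, 2.2 kg) is lifted off its base, m; 0 = resting. It moves only straight up on its dowels, and lifts before the block slides out if the block is pulled straight up
- panel: white moulded front panel, 105 x 160 x 14 mm, lying flat on the nest plate beyond the slot; origin centre of its underside; leave it there
- collar: loose steel collar, 26 mm outside diameter, 12 mm high, lying on the nest plate about 98 mm to one side (+y side) of the slot; origin centre of its underside; leave alone
- squeegee: squeegee with wooden handle, 28 x 180 x 59 mm, standing on its blade on the bench; origin centre of its underside; leave alone
- ink_jar: white jar, 72 mm diameter, 85 mm high; origin centre of its underside; leave alone
- solvent: clear bottle with black cap, 68 mm diameter, 170 mm high; origin centre of its underside; leave alone
- wrench: steel wrench lying on the bench to the robot's right, beside the nest; leave alone
- ink_knife: spatula-like ink knife lying on the bench; leave alone
- tape: roll of paper tape, 90 mm diameter, 24 mm high, lying flat; origin centre of its underside; leave alone

How it is judged:
On the way, in this order (a step that is already met when the one before it is completed fails the run):
1. the block leans at least 5 degrees to the slot's +y side while its foot is still in the slot (z of block in the frame of slot below -0.003 m and angle between block's own z axis and vertical above 0.087 rad and y of block_grip in the frame of slot above 0.002 m), for 0.02 s.
2. then it leans at least 5 degrees to the slot's -y side while its foot is still in the slot (z of block in the frame of slot below -0.003 m and angle between block's own z axis and vertical above 0.087 rad and y of block_grip in the frame of slot below -0.002 m), for 0.02 s.
At the end, for the whole second after the job is handed in: the block is held by the fingers, upright within 8.5 degrees, still (under 20 mm/s), its underside 4 to 30 mm above the mouth of the slot and within 25 mm of it sideways, nest plate resting on its base (z of block in the frame of slot between 0.004 and 0.03 m and horizontal distance between block and slot below 0.025 m and angle between block's own z axis and vertical below 0.15 rad and linear speed of block below 0.02 m/s and contact force between the fingers and block above 3 N and value of joint nest below 0.001 m); the arm keeps its last pose, push and grip.
It fails at once if the nest plate is lifted more than 3 mm off its base (value of joint nest above 0.003 m).
It fails at once if the fingers press on the block with more than 150 N in all (75 N a finger) (contact force between the fingers and block above 150 N).
It fails at once if the panel or the collar on the nest is shifted more than 15 mm (distance of any of panel, collar from where it was at the start of the episode above 0.015 m).
It fails at once if something else on the bench is shifted more than 20 mm (distance of any of squeegee, ink_jar, solvent, wrench, ink_knife, tape from where it was at the start of the episode above 0.02 m).
It also fails if it takes over 64 s, if anything falls off the work surface, if the arm or the gripper's body presses on something with over 40 N, if the wrist force passes 120 N, or if a joint passes its speed limit or range.

## Working session

There is one attempt and no reset: what is moved stays moved. The work goes in short steps, each a Python script; the robot and the scene stay as the last script left them, time stands still between calls to the robot, and variables do not carry over. Pictures are saved under pics/ and viewed, and the job is handed in when it is done.

```bash
mkdir -p pics; ls; python3 - <<'E'
from bench import env, kinematics, monitor, eyes, job
import cv2, numpy as np
np.set_printoptions(precision=4,suppress=True)
for n in ["scene","top"]:
    f=eyes.grab_frame(n); cv2.imwrite(f"pics/{n}0.png",f["frame"][:,:,::-1]); np.savez(f"{n}0.npz",**f)
    print(n,f["mtx"],f["view"])
print(monitor.sense(), env.hold_point_z)
E
```

```text
pics
scene [[473.6538   0.     315.1288]
 [  0.     473.6538 239.709 ]
 [  0.       0.       1.    ]] [[-0.7061  0.7081  0.0009  0.3507]
 [ 0.436   0.4358 -0.7874 -0.1854]
 [-0.5579 -0.5556 -0.6165  1.4482]
 [ 0.      0.      0.      1.    ]]
top [[551.7788   0.     316.8433]
 [  0.     551.7788 234.9293]
 [  0.       0.       1.    ]] [[ 0.0236 -0.9997  0.0029  0.0212]
 [-0.9928 -0.0238 -0.1175  0.5048]
 [ 0.1175 -0.0001 -0.9931  1.3203]
 [ 0.      0.      0.      1.    ]]
{'clock': 0.1, 'joints': array([-1.4074,  0.3133,  1.4984, -0.    ,  1.331 , -0.2234]), 'qvel': array([-0.001 , -0.0005, -0.004 , -0.0003, -0.0012,  0.0002]), 'joint_efforts': array([  0.0019, -41.2905, -26.0141,  -0.0002,   0.0031,  -0.    ]), 'position': array([ 0.198 , -0.486 ,  0.2308]), 'ee_rot': array([ 0.3949,  0.5871, -0.3943,  0.5865]), 'contact_force': array([-0.3177, -0.1151, -0.7323]), 'ft_torque': array([-0.0423,  0.0028, -0.0095]), 'finger_gap': 1.0001197260556351} 0.0187
```

View pics/scene0.png

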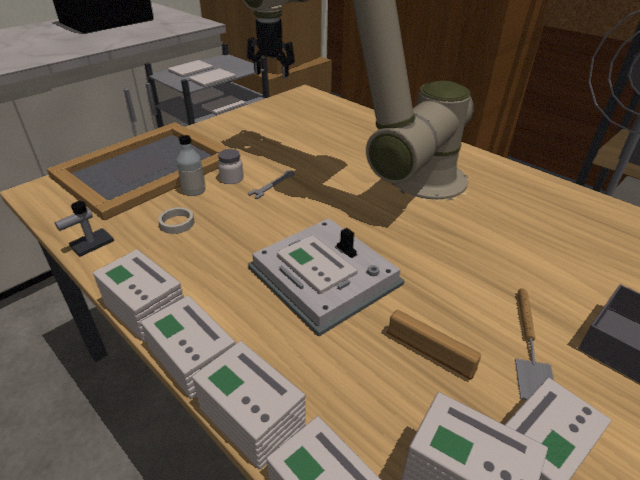

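View pics/top0.png

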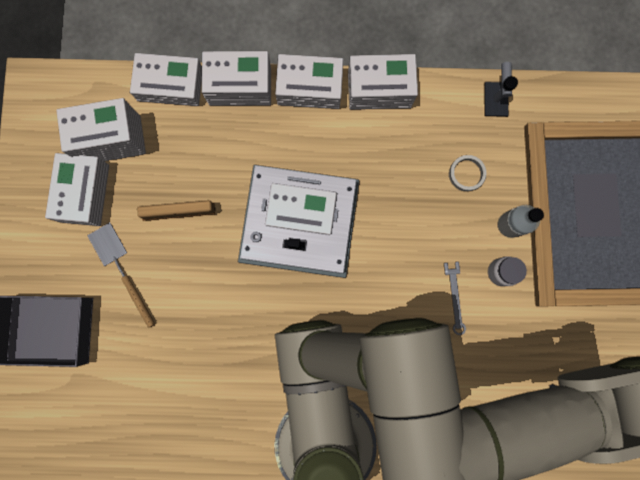

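The block shows at about (347,242) in the scene view and (294,244) in the top view. The nest is slightly rotated in yaw. I'll zoom in on both.

```bash
python3 - <<'E'
import cv2, numpy as np
s=np.load("scene0.npz")["frame"];t=np.load("top0.npz")["frame"]
a=cv2.resize(s[215:335,240:410],None,fx=4.5,fy=4.5,interpolation=cv2.INTER_CUBIC)
b=cv2.resize(t[155:285,230:370],None,fx=4.5,fy=4.5,interpolation=cv2.INTER_CUBIC)
cv2.imwrite("pics/za.png",a[:,:,::-1]);cv2.imwrite("pics/zb.png",b[:,:,::-1])
for im,(x0,x1,y0,y1) in ((s,(325,365,222,262)),(t,(275,315,230,258))):
    g=im[y0:y1,x0:x1].max(axis=2); m=(g<60).astype(np.uint8)
    n,l,st,c=cv2.connectedComponentsWithStats(m)
    for i in range(1,n):
        if st[i,4]>20: print(st[i]+[x0,y0,0,0,0],c[i]+[x0,y0])
    for r in m: print(''.join('.#'[v] for v in r))
E
```

```text
[336 228  21  30 350] [346.67142857 242.76285714]
........................................
........................................
#.......................................
........................................
........................................
........................................
.....................#..................
...................#####................
.................########...............
................###########.............
................############............
................#############...........
................#############...........
................#############...........
................#############...........
................############............
................############............
................############............
................############............
...............#############............
...............#############............
.............###############............
............################............
............################............
...........#################............
............#############
[... 1075 characters left out ...]
...
.........#####################..........
.........######################.........
.........######################.........
.........######################.........
.........#####################..........
.........#####################..........
..........####################..........
...............###############..........
.....................#########..........
........................................
........................................
........................................
........................................
........................................
........................................
........................................
........................................
```

View pics/za.png

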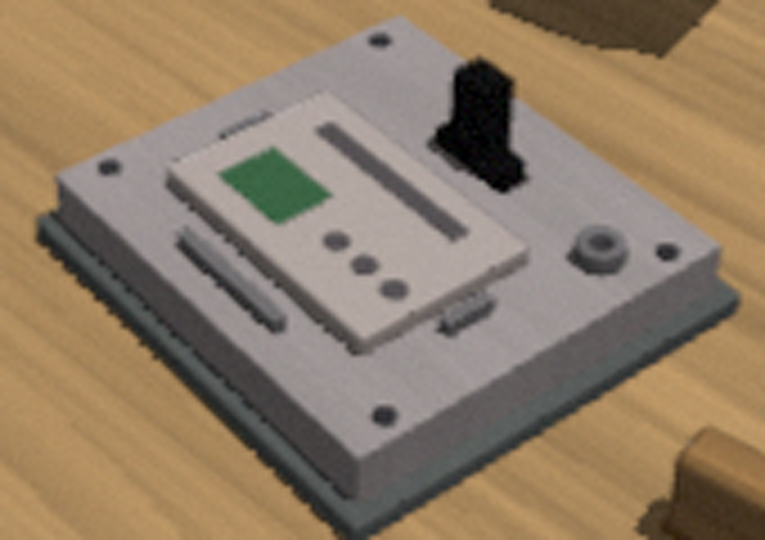

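View pics/zb.png

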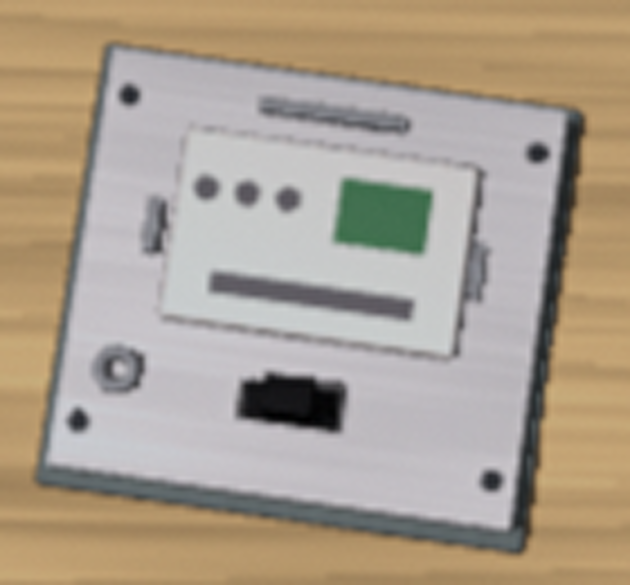

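```bash
cat > h.py <<'E'
import cv2, numpy as np
np.set_printoptions(precision=4,suppress=True)
S=dict(np.load("scene0.npz"));T=dict(np.load("top0.npz"))
def P(f): return f["mtx"]@f["view"][:3]
def tri(a,b):
    X=cv2.triangulatePoints(P(S),P(T),np.array(a,float).T.reshape(2,-1),np.array(b,float).T.reshape(2,-1)); return (X[:3]/X[3]).T
def ray(f,uv,z):
    R=f["view"][:3,:3];t=f["view"][:3,3];c=-R.T@t
    d=R.T@np.linalg.inv(f["mtx"])@np.array([uv[0],uv[1],1.]); return c+d*(z-c[2])/d[2]
E
python3 - <<'E'
from h import *
o=lambda l,x,y:[((u+.5)/4.5+x-.5,(v+.5)/4.5+y-.5) for u,v in l]
t=o([(78,420),(491,481),(538,152),(129,95)],230,155)
s=o([(667,251),(379,40),(109,167),(385,415)],240,215)
X=tri(s,t);print(X)
for p,q in zip(s,t): print(ray(S,p,.045),ray(T,q,.045))
for e in (X[1]-X[0],X[2]-X[3]): print("y-dir yaw",np.degrees(np.arctan2(e[0],-e[1])))
for e in (X[3]-X[0],X[2]-X[1]): print("x-dir yaw",np.degrees(np.arctan2(e[1],e[0])))
for im,n,(x0,x1,y0,y1) in ((S["frame"],"a",(330,365,222,262)),(T["frame"],"b",(278,312,230,258))):
    g=np.clip(im[y0:y1,x0:x1].astype(float)*3,0,255).astype(np.uint8)
    cv2.imwrite(f"pics/d{n}.png",cv2.resize(g,None,fx=14,fy=14,interpolation=cv2.INTER_NEAREST)[:,:,::-1])
E
```

```text
[[ 0.4672  0.1997  0.0475]
 [ 0.4403 -0.0222  0.0473]
 [ 0.6191 -0.0438  0.0475]
 [ 0.6451  0.1788  0.0479]]
[0.4657 0.1969 0.045 ] [0.4668 0.2009 0.045 ]
[ 0.4393 -0.0263  0.045 ] [ 0.4393 -0.021   0.045 ]
[ 0.618  -0.0476  0.045 ] [ 0.6188 -0.0431  0.045 ]
[0.644  0.1757 0.045 ] [0.6449 0.18   0.045 ]
y-dir yaw -6.913864330995592
y-dir yaw -6.658781734866309
x-dir yaw -6.694794973239095
x-dir yaw -6.8767174275255964
```

View pics/da.png

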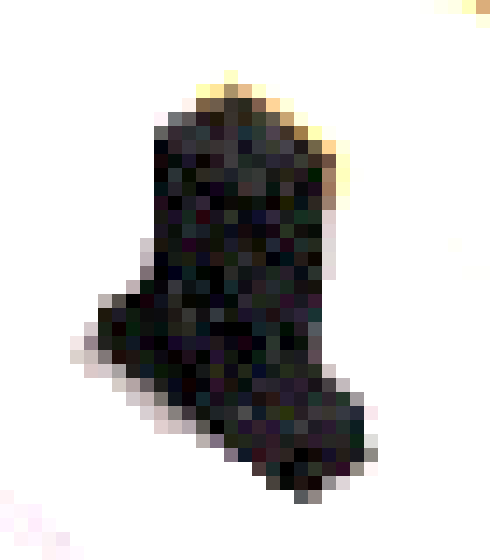

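View pics/db.png

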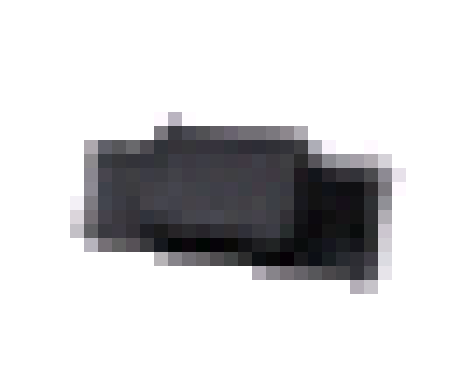

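```bash
python3 - <<'E'
from h import *
X=tri([(347.0,231.6)],[(293.7,242.4)]);print(X)
print(ray(S,(347.0,231.6),.1),ray(T,(293.7,242.4),.1))
print("foot top",ray(T,(294.1,244.4),.055))
# foot bottom edge corners in scene at .045
pts=[ray(S,(330+u/14-.5,222+v/14-.5),.045) for u,v in ((78,350),(305,500),(378,455))]
print(np.array(pts),"lens",np.linalg.norm(pts[1]-pts[0]),np.linalg.norm(pts[2]-pts[1]))
print("foot ctr",(pts[0]+pts[2])/2)
E
```

```text
[[0.478  0.0854 0.0997]]
[0.4793 0.0844 0.1   ] [0.4772 0.0863 0.1   ]
foot top [0.4771 0.0871 0.055 ]
[[0.4867 0.0565 0.045 ]
 [0.4891 0.1095 0.045 ]
 [0.4719 0.1104 0.045 ]] lens 0.053099074144950055 0.017196363971989342
foot ctr [0.4793 0.0834 0.045 ]
```

```bash
cat >> h.py <<'E'
from scipy.spatial.transform import Rotation as R
YAW=np.radians(-6.8); B0=np.array([0.478,0.0857,0.023]) # seated block origin
ex=np.array([np.cos(YAW),np.sin(YAW),0]);ey=np.array([-np.sin(YAW),np.cos(YAW),0]);ez=np.array([0,0,1.])
SGN=1
def quat(th,sgn=None):
    """tool orientation for block lean th (rad, + to slot +y)"""
    bz=np.cos(th)*ez+np.sin(th)*ey; by=np.cos(th)*ey-np.sin(th)*ez
    x=-bz; z=by*(SGN if sgn is None else sgn); y=np.cross(z,x)
    return R.from_matrix(np.c_[x,y,z]).as_quat()
E
python3 - <<'E'
from h import *
from bench import env,kinematics,monitor
for sgn in (1,-1):
  for th in (-12,0,12):
    print(sgn,th,kinematics.ik(B0+[0,0,.041],quat(np.radians(th),sgn)))
E
```

```text
1 -12 [-0.1787  0.4251  1.8512  0.269   0.896  -1.8027]
1 0 [-0.0644  0.438   1.81   -0.      0.8936 -1.5165]
1 12 [ 0.0454  0.4792  1.7603 -0.2545  0.9523 -1.2535]
-1 -12 [-0.1787  0.4251  1.8512  0.269   0.896   1.3389]
-1 0 [-0.0644  0.438   1.81   -0.      0.8936  1.625 ]
-1 12 [ 0.0454  0.4792  1.7603 -0.2545  0.9523  1.8881]
```

```bash
python3 - <<'E'
from h import *
from bench import env,kinematics,monitor,eyes
q=quat(0)
p=B0*[1,1,0]
env.reach(p+[0,0,.20],q); print(monitor.sense()["clock"])
print(env.movel(p+[0,0,.12],.12))
for n in ("scene","top"):
    f=eyes.grab_frame(n); cv2.imwrite(f"pics/{n}1.png",cv2.resize(f["frame"][160:340,230:430] if n=="scene" else f["frame"][150:330,200:400],None,fx=4,fy=4,interpolation=cv2.INTER_CUBIC)[:600,:,::-1])
s=monitor.sense();print(s["clock"],s["position"],s["contact_force"])
E
```

```text
2.375
False
3.2917 [0.4785 0.0856 0.1208] [-0.6888  0.5697  0.121 ]
```

View pics/scene1.png

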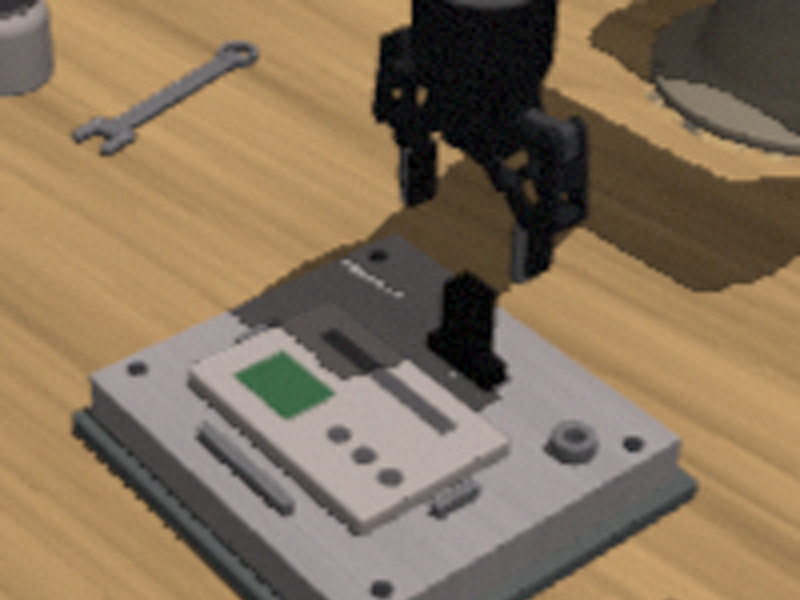

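The fingers straddle the tab, at roughly (420,190) and (530,260) with the block at (468,320), and line up with the slot. I'll descend and close lightly.

```bash
python3 - <<'E'
from h import *
from bench import env,kinematics,monitor,eyes
p=B0*[1,1,0]
def st(t):
    s=monitor.sense();print(t,round(s["clock"],2),s["position"],"Fslot",np.array([s["contact_force"]@e for e in (ex,ey,ez)]),s["ft_torque"],round(s["finger_gap"],3))
print(env.movel(p+[0,0,.065],.08,guard=10)); st("down")
env.close_gripper(22); st("closed"); env.hold(.2); st("held")
E
```

```text
False
down 4.12 [0.4783 0.0857 0.0654] Fslot [-0.4011  0.1721 -0.5963] [-0.0336  0.0288  0.0528] 0.998
closed 4.69 [0.4781 0.0857 0.0652] Fslot [-0.3244 -0.8898  2.7726] [-0.0969  0.1532 -0.033 ] 0.301
held 4.89 [0.478  0.0857 0.0652] Fslot [ 0.059  -1.2385  2.8335] [-0.0772  0.2028 -0.0644] 0.298
```

```bash
cat >> h.py <<'E'
import json
from bench import env,kinematics,monitor,eyes
G=0.0422; D=0.022
def tcp(th,r,dy=0.):
    h=max(D-r,0)/2
    C=B0+ez*(r+h)+ey*dy
    return C+(G-h)*(np.cos(th)*ez+np.sin(th)*ey)
def fs():
    s=monitor.sense();return s,np.array([s["contact_force"]@e for e in (ex,ey,ez)])
def swing(th0,th1,r,ff,n=6,v=.03,fmin=-9,fmax=6,k=1e-4,log=True):
    """lean th0->th1 deg from rise r; ff = mm of rise per rad of swing"""
    prev=tcp(np.radians(th0),r)
    for i in range(1,n+1):
        a=np.radians(th0+(th1-th0)*i/n); da=np.radians(abs(th1-th0)/n)
        r+=ff*da
        p=tcp(a,r)
        env.movel(p,v,quat(a))
        s,F=fs()
        if F[2]<fmin: r+=k*(F[2]-fmin)      # pulling up too hard: give way
        elif F[2]>fmax: r+=k*(F[2]-fmax)    # pressing down: rise
        if log: print(round(s["clock"],2),"th%.1f r%.1fmm"%(np.degrees(a),r*1e3),"F",F.round(1),"T",s["ft_torque"].round(2),"gap%.3f"%s["finger_gap"],"err",((s["position"]-p)*1e3).round(1))
        if F[2]<-20 or np.linalg.norm(F)>70: print("STOP"); break
    return np.degrees(a),r
E
python3 - <<'E'
from h import *
env.close_gripper(42); s,F=fs(); print(s["clock"],F,s["finger_gap"])
print(swing(0,5,0,.026,n=5))
E
```

```text
5.1083 [-2.4569 -0.892   4.4756] 0.29513586438511247
5.36 th1.0 r0.5mm F [ 1.4 -3.3  0.5] T [ 0.01 -0.08 -0.07] gap0.295 err [ 0.  -0.1 -0.2]
5.61 th2.0 r0.9mm F [ 1.5 -1.9 -3.7] T [ 0.21 -0.33 -0.03] gap0.299 err [ 0.   0.  -0.2]
5.86 th3.0 r1.4mm F [ 2.8 -0.5 -6.1] T [ 0.34 -0.59 -0.04] gap0.297 err [-0.   0.1 -0.3]
6.11 th4.0 r1.7mm F [  3.9   0.3 -10. ] T [ 0.63 -0.86 -0.02] gap0.299 err [-0.   0.2 -0.3]
6.36 th5.0 r1.8mm F [  4.5   1.3 -12.9] T [ 0.83 -1.    0.03] gap0.297 err [-0.   0.2 -0.3]
(np.float64(5.0), np.float64(0.0017802093314449822))
```

```bash
python3 - <<'E'
from h import *
print(swing(5,11,.0017,.009,n=5,fmin=-8,k=1.5e-4))
f=eyes.grab_frame("scene"); cv2.imwrite("pics/s2.png",cv2.resize(f["frame"][180:310,270:420],None,fx=4.5,fy=4.5,interpolation=cv2.INTER_CUBIC)[:,:,::-1].clip(0,127)*2)
E
```

```text
6.61 th6.2 r1.9mm F [ 0.5  2.8 -2.4] T [ 1.15 -0.25 -0.01] gap0.295 err [0.1 0.3 0.4]
6.86 th7.4 r2.1mm F [-1.6  5.   6.1] T [ 1.44  0.13 -0.04] gap0.296 err [0.1 0.3 0.6]
7.11 th8.6 r2.5mm F [-2.6  3.1  7.3] T [ 1.45  0.28 -0.1 ] gap0.298 err [0.1 0.3 0.7]
7.36 th9.8 r2.9mm F [-3.6  5.   7.9] T [ 1.65  0.3  -0.09] gap0.297 err [0.2 0.4 0.8]
7.61 th11.0 r3.3mm F [-3.6  5.5  7.2] T [ 1.75  0.41 -0.07] gap0.296 err [0.2 0.5 0.8]
(np.float64(11.0), np.float64(0.0033134670039667506))
```

View pics/s2.png

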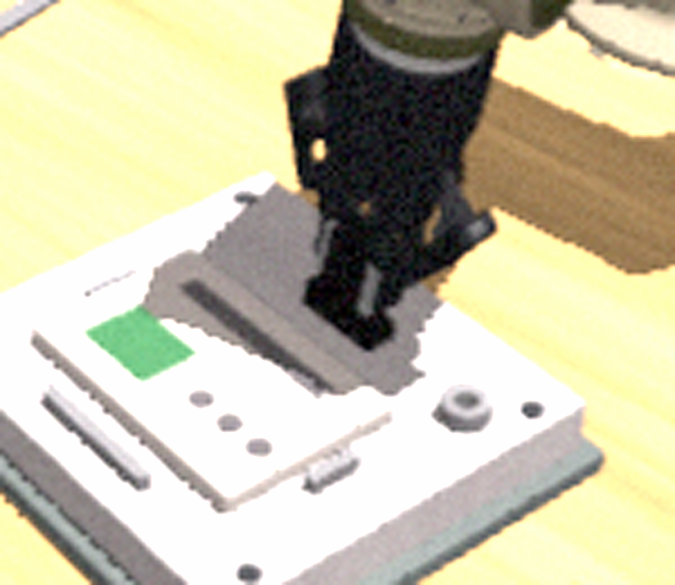

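```bash
python3 - <<'E'
from h import *
f=eyes.grab_frame("scene")["frame"][215:265,325:375].astype(float)
g=255*(f/140).clip(0,1)**.5
a=S["frame"][215:265,325:375].astype(float); a=255*(a/140).clip(0,1)**.5
cv2.imwrite("pics/s3.png",cv2.resize(np.hstack([g,a]).astype(np.uint8),None,fx=8,fy=8,interpolation=cv2.INTER_CUBIC)[:,:,::-1])
E
```

```text
(no output)
```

View pics/s3.png

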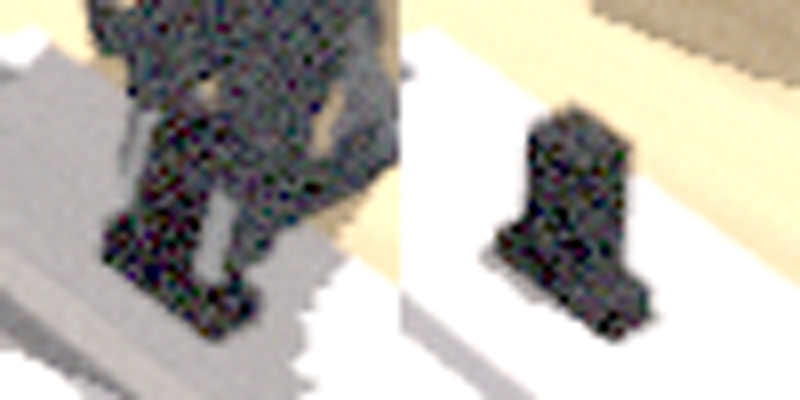

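The block clearly leans to +y. In the left picture the −y end of the foot has risen to about (110,225), and the tab tilts. Next is the swing to −y.

```bash
python3 - <<'E'
from h import *
th,r=swing(11,-11,.0042,.009,n=12,fmin=-7,fmax=5,k=1.5e-4)
print(th,r)
f=eyes.grab_frame("scene")["frame"][215:265,325:375].astype(float)
g=255*(f/140).clip(0,1)**.5
cv2.imwrite("pics/s4.png",cv2.resize(g.astype(np.uint8),None,fx=8,fy=8,interpolation=cv2.INTER_CUBIC)[:,:,::-1])
E
```

```text
7.96 th9.2 r4.5mm F [ 1.2  7.1 -4.3] T [ 1.79 -0.52  0.06] gap0.299 err [ 0.1  0.4 -0.2]
8.21 th7.3 r4.8mm F [ 1.8  7.4 -5.8] T [ 1.68 -0.63 -0.  ] gap0.300 err [ 0.1  0.3 -0.3]
8.46 th5.5 r5.1mm F [ 2.3  6.8 -6.8] T [ 1.6  -0.77 -0.03] gap0.296 err [ 0.   0.2 -0.4]
8.71 th3.7 r5.2mm F [ 3.   6.8 -7.9] T [ 1.47 -0.85 -0.01] gap0.303 err [ 0.   0.2 -0.4]
8.96 th1.8 r5.5mm F [ 3.4  5.9 -7. ] T [ 1.36 -0.82  0.03] gap0.297 err [ 0.   0.1 -0.4]
9.21 th0.0 r5.7mm F [ 3.6  7.2 -7.9] T [ 1.23 -0.87  0.01] gap0.299 err [-0.   0.1 -0.4]
9.46 th-1.8 r5.7mm F [ 4.2  7.  -8.3] T [ 1.2  -0.9  -0.06] gap0.299 err [ 0.   0.1 -0.4]
9.71 th-3.7 r6.0mm F [ 3.2  6.7 -7.2] T [ 1.09 -0.86 -0.03] gap0.301 err [ 0.   0.  -0.3]
9.96 th-5.5 r6.3mm F [ 3.8  6.3 -7.1] T [ 1.06 -0.94 -0.07] gap0.297 err [-0.  -0.  -0.3]
10.21 th-7.3 r6.6mm F [ 4.3  6.1 -6.8] T [ 0.98 -0.93 -0.14] gap0.299 err [-0.  -0.  -0.3]
10.46 th-9.2 r6.8mm F [ 4.5  6.2 -7.2] T [ 0.88 -0.97 -0.11] gap0.296 err [-0.  -0.1 -0.2]
10.71 th-11.0 r7.0mm F [ 3.4  6.2 -7.4] T [ 0.81 -0.92 -0.12] gap0.299 err [-0.  -0.1 -0.2]
-11.0 0.00704080835900983
```

View pics/s4.png

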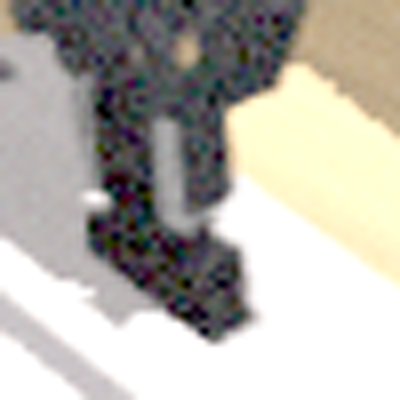

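```bash
cat >> h.py <<'E'
def corners(th,r):
    h=max(D-r,0)/2; a=np.radians(th); bz=np.cos(a)*ez+np.sin(a)*ey; by=np.cos(a)*ey-np.sin(a)*ez
    O=B0+ez*(r+h)-h*bz
    return {k:O+x*ex+y*by+z*bz for k,x,y,z in (("m+",.01,-.025,.032),("p+",.01,.025,.032),("p-",-.01,.025,.032),("m-",-.01,-.025,.032))}
def prj(X,f=S):
    p=P(f)@np.r_[X,1]; return p[:2]/p[2]
E
python3 - <<'E'
from h import *
f=eyes.grab_frame("scene")["frame"][205:265,315:375].astype(float)
g=(255*(f/140).clip(0,1)**.5).astype(np.uint8)
out=[]
for th,r,c in ((-11,.007,(255,0,0)),(0,.007,(0,200,0))):
    b=cv2.resize(g,None,fx=10,fy=10,interpolation=cv2.INTER_CUBIC)
    k=corners(th,r); print({n:prj(v) for n,v in k.items()})
    pts=np.array([prj(v) for v in k.values()]); cv2.polylines(b,[(((pts-[315,205])+.5)*10).astype(int).reshape(-1,1,2)],True,c,1)
    out.append(b[150:500,50:450])
cv2.imwrite("pics/s5.png",np.hstack(out)[:,:,::-1])
E
```

```text
{'m+': array([335.5621, 241.9852]), 'p+': array([349.641 , 249.2202]), 'p-': array([356.1805, 245.8065]), 'm-': array([342.0132, 238.7446])}
{'m+': array([336.7898, 241.1113]), 'p+': array([351.0568, 251.8183]), 'p-': array([357.5866, 248.3797]), 'm-': array([343.2638, 237.8615])}
```

View pics/s5.png

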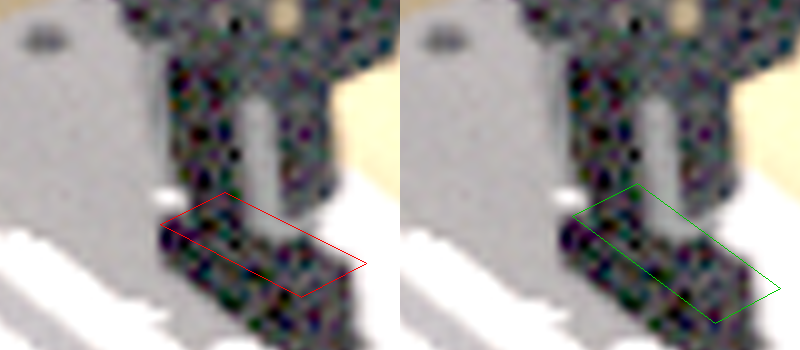

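The red −11° prediction matches the foot's far edge and its right corner, at about (350,262); the upright green one doesn't. So the lean to −y is confirmed, and I'll keep rocking.

```bash
python3 - <<'E'
from h import *
th,r=swing(-11,11,.007,.0095,n=8,fmin=-9,fmax=5,k=1.5e-4,v=.03)
th,r=swing(11,-11,r,.0095,n=8,fmin=-9,fmax=5,k=1.5e-4,v=.03)
print(th,r)
f=eyes.grab_frame("scene")["frame"][205:265,315:375].astype(float)
g=(255*(f/140).clip(0,1)**.5).astype(np.uint8)
b=cv2.resize(g,None,fx=10,fy=10,interpolation=cv2.INTER_CUBIC)
pts=np.array([prj(v) for v in corners(th,r).values()]); cv2.polylines(b,[(((pts-[315,205])+.5)*10).astype(int).reshape(-1,1,2)],True,(255,0,0),1)
cv2.imwrite("pics/s6.png",b[:,:,::-1])
E
```

```text
11.06 th-8.2 r7.5mm F [ 2.4  1.3 -8.1] T [-0.45 -0.61 -0.22] gap0.293 err [-0.1 -0.3 -0.2]
11.31 th-5.5 r7.9mm F [ 3.3 -1.  -9.3] T [-0.85 -0.67 -0.18] gap0.297 err [-0.2 -0.5 -0.3]
11.56 th-2.8 r8.3mm F [ 2.1 -3.6 -9.1] T [-1.16 -0.57 -0.17] gap0.297 err [-0.2 -0.7 -0.3]
11.81 th0.0 r8.7mm F [ 3.  -5.5 -9.6] T [-1.36 -0.55 -0.1 ] gap0.299 err [-0.2 -0.7 -0.3]
12.06 th2.8 r9.1mm F [ 3.3 -6.7 -8.1] T [-1.47 -0.58 -0.16] gap0.303 err [-0.1 -0.7 -0.1]
12.31 th5.5 r9.6mm F [ 3.9 -7.  -7.8] T [-1.54 -0.58 -0.1 ] gap0.300 err [-0.1 -0.7 -0.1]
12.56 th8.2 r10.0mm F [ 3.2 -7.5 -7.2] T [-1.55 -0.57  0.01] gap0.302 err [-0.1 -0.7 -0. ]
12.81 th11.0 r10.5mm F [ 3.7 -7.7 -5.5] T [-1.5  -0.56 -0.04] gap0.299 err [-0.1 -0.6  0. ]
13.06 th8.2 r11.0mm F [ 4.  -3.  -8.4] T [-0.17 -0.66  0.13] gap0.297 err [-0.1 -0.2 -0.1]
13.31 th5.5 r11.2mm F [  4.5   0.3 -10.5] T [ 0.24 -0.86  0.09] gap0.294 err [-0.1  0.2 -0.2]
13.56 th2.8 r11.5mm F [ 4.4  1.9 -9.6] T [ 0.56 -0.84  0.14] gap0.300 err [-0.   0.4 -0.1]
13.81 th0.0 r11.8mm F [  4.8   3.2 -10.6] T [ 0.89 -0.91  0.02] gap0.302 err [-0.   0.5 -0. ]
14.06 th-2.8 r12.2mm F [ 4.  5. -9.] T [ 0.99 -0.82  0.07] gap0.297 err [0.  0.6 0.1]
14.31 th-5.5 r12.7mm F [ 4.2  6.1 -8.3] T [ 1.26 -0.92  0.03] gap0.297 err [0.  0.6 0.2]
14.56 th-8.2 r13.1mm F [ 4.3  7.9 -6.3] T [ 1.27 -0.88 -0.07] gap0.298 err [0.  0.5 0.2]
14.81 th-11.0 r13.6mm F [ 4.8  6.6 -6.4] T [ 1.34 -0.91 -0.08] gap0.294 err [0.1 0.5 0.3]
-11.0 0.013586381795555784
```

View pics/s6.png

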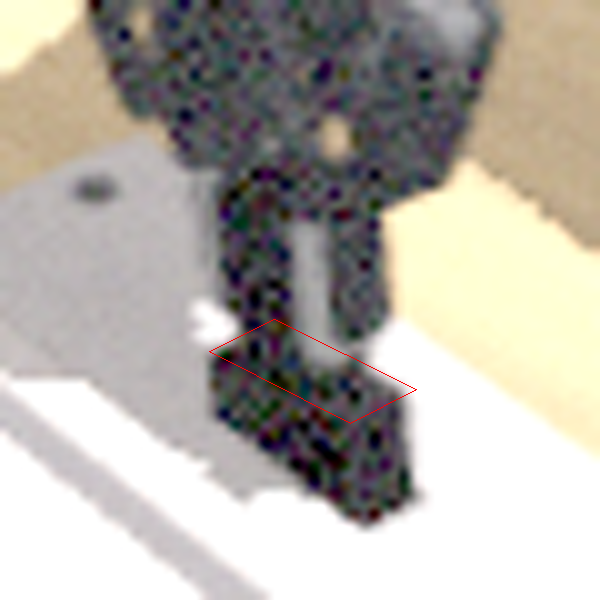

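The foot has visibly risen to match the prediction, and the grip hasn't slipped. Two or three more swings should do it.

```bash
python3 - <<'E'
from h import *
th,r=swing(-11,11,.0136,.0095,n=8,fmin=-9,fmax=5,k=1.5e-4)
th,r=swing(11,-11,r,.0095,n=8,fmin=-9,fmax=5,k=1.5e-4)
th,r=swing(-11,9,r,.0095,n=7,fmin=-9,fmax=5,k=1.5e-4)
print(th,r)
E
```

```text
15.11 th-8.2 r14.1mm F [ 2.8  1.7 -6.3] T [-0.32 -0.58 -0.19] gap0.293 err [-0.1  0.1  0.1]
15.36 th-5.5 r14.5mm F [ 3.1 -0.7 -7.3] T [-0.83 -0.45 -0.09] gap0.293 err [-0.1 -0.3 -0.1]
15.61 th-2.8 r15.0mm F [ 2.2 -3.2 -8.2] T [-1.11 -0.49 -0.01] gap0.301 err [-0.1 -0.5 -0.1]
15.86 th0.0 r15.4mm F [ 2.5 -5.1 -9.3] T [-1.4  -0.49 -0.07] gap0.299 err [-0.1 -0.6 -0.2]
16.11 th2.8 r15.8mm F [ 2.6 -6.5 -7.9] T [-1.6  -0.56 -0.02] gap0.294 err [-0.1 -0.7 -0.1]
16.36 th5.5 r16.3mm F [ 3.9 -6.8 -7.1] T [-1.65 -0.45  0.04] gap0.298 err [-0.1 -0.7 -0. ]
16.61 th8.2 r16.7mm F [ 3.3 -7.4 -5.4] T [-1.65 -0.53  0.02] gap0.300 err [-0.1 -0.6  0. ]
16.86 th11.0 r17.2mm F [ 2.7 -8.6 -2.9] T [-1.57 -0.29 -0.09] gap0.296 err [-0.1 -0.5  0.3]
17.11 th8.2 r17.7mm F [ 2.1 -0.2 -4.3] T [ 0.03 -0.39 -0.12] gap0.300 err [-0.   0.   0.2]
17.36 th5.5 r18.1mm F [ 1.2  3.6 -3.9] T [ 0.54 -0.38 -0.16] gap0.296 err [0.  0.4 0.2]
17.61 th2.8 r18.6mm F [0.8 2.9 1.1] T [ 0.67 -0.1  -0.19] gap0.299 err [0.1 0.3 0.4]
17.86 th0.0 r19.4mm F [-0.6  1.2  7.3] T [0.24 0.36 0.03] gap0.303 err [ 0.1 -0.1  0.8]
18.11 th-2.8 r19
[... 301 characters left out ...]
-0.05] gap0.294 err [ 0.1 -0.   0.8]
19.11 th-8.1 r23.2mm F [-0.1  1.3 -0.8] T [-0.01 -0.   -0.02] gap0.295 err [-0.3  0.6 -0.1]
19.36 th-5.3 r23.7mm F [-0.3  0.4 -1.6] T [-0.03  0.02 -0.05] gap0.296 err [-0.2  0.4 -0.2]
19.61 th-2.4 r24.2mm F [ 0.4 -0.5 -0.7] T [-0.04  0.02  0.01] gap0.299 err [-0.2  0.2 -0.2]
19.86 th0.4 r24.6mm F [-0.8  0.2 -1.1] T [-0.05  0.05 -0.02] gap0.299 err [-0.1  0.2 -0.1]
20.11 th3.3 r25.1mm F [-0.1  1.3 -2. ] T [ 0.09 -0.   -0.02] gap0.297 err [-0.1  0.2 -0.1]
20.36 th6.1 r25.6mm F [ 0.  -0.6 -1.6] T [ 0.07 -0.05  0.04] gap0.298 err [-0.1  0.2 -0.2]
20.61 th9.0 r26.1mm F [ 0.3 -0.3 -1.3] T [ 0.11 -0.03  0.  ] gap0.299 err [-0.1  0.2 -0.2]
9.0 0.02605676502257009
```

The forces have dropped to the block's own weight, about 1.2 N, so it's free. I'll bring it upright at about 12 mm clear and check.

```bash
python3 - <<'E'
from h import *
env.movel(B0+ez*(G+.028),.03,quat(np.radians(4)))
env.movel(B0+ez*(G+.034),.03,quat(0)); env.hold(.5)
s,F=fs();print(s["clock"],s["position"],F,s["finger_gap"],abs(s["qvel"]).max())
S2=eyes.grab_frame("scene");T2=eyes.grab_frame("top"); np.savez("scene2.npz",**S2);np.savez("top2.npz",**T2)
f=S2["frame"][190:330,240:410].astype(float)
g=(255*(f/200).clip(0,1)**.6).astype(np.uint8)
b=cv2.resize(g,None,fx=4.2,fy=4.2,interpolation=cv2.INTER_CUBIC)
pts=np.array([prj(v) for v in corners(0,.034).values()]); cv2.polylines(b,[(((pts-[240,190])+.5)*4.2).astype(int).reshape(-1,1,2)],True,(255,0,0),1)
cv2.imwrite("pics/s7.png",b[:,:,::-1]);cv2.imwrite("pics/t7.png",T2["frame"][:,:,::-1])
f=S2["frame"][205:265,315:375].astype(float)
cv2.imwrite("pics/z7.png",cv2.resize((255*(f/140).clip(0,1)**.5).astype(np.uint8),None,fx=10,fy=10,interpolation=cv2.INTER_CUBIC)[:,:,::-1])
# shifts elsewhere
d=cv2.absdiff(S["frame"],S2["frame"]).max(axis=2); ys,xs=np.where(d[345:]>60); print("changed px in lower scene",len(ys))
E
```

```text
21.8417 [0.478  0.0858 0.0992] [-0.1117 -0.0938 -1.7841] 0.2986624540011681 0.002111806911164083
changed px in lower scene 0
```

View pics/s7.png

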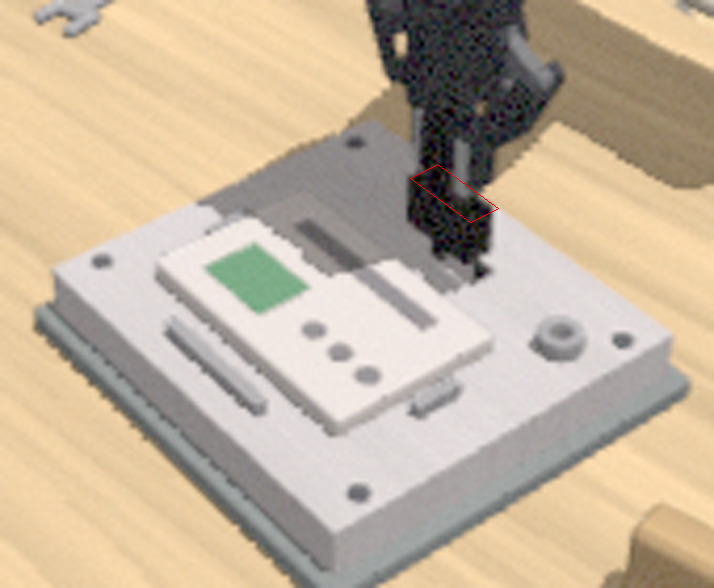

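View pics/z7.png

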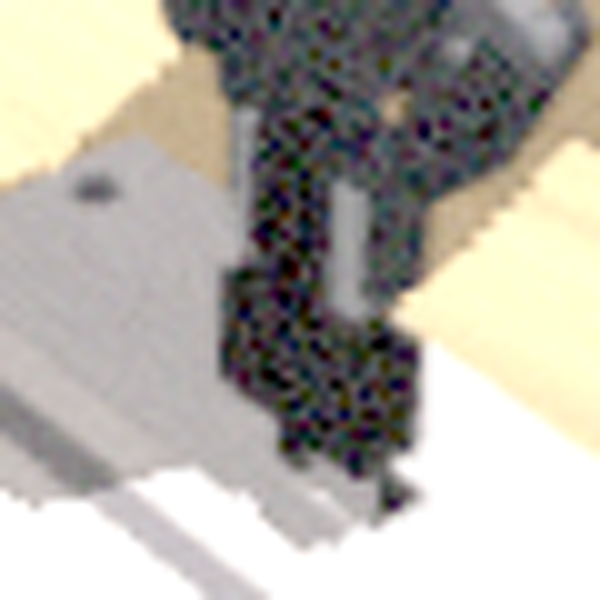

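View pics/t7.png

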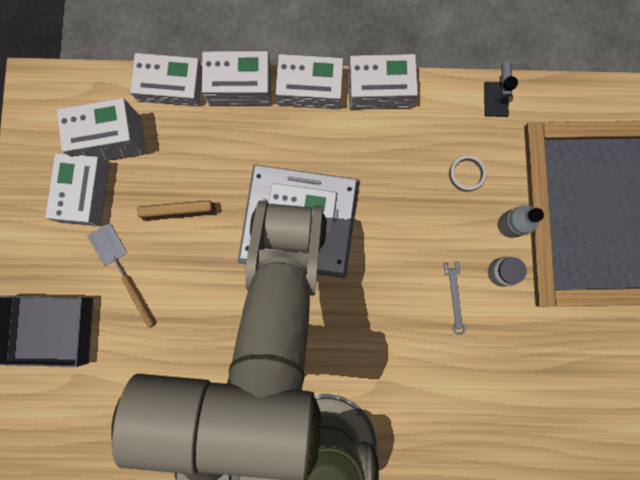

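The block hangs upright with the foot's top edge on the r = 34 mm prediction, so its underside is about 12 mm clear. The slot mouth shows dark below it, at about (395,495) in the zoom. I'll do a quick difference check on the nest, panel and collar, then hand in.

```bash
python3 - <<'E'
from h import *
from bench import job
S2=dict(np.load("scene2.npz"))["frame"]
for n,(x0,x1,y0,y1) in dict(plate_front=(310,400,270,325),plate_left=(245,275,245,285),panel=(285,330,255,295),collar=(364,384,262,278)).items():
    a=cv2.cvtColor(S["frame"][y0:y1,x0:x1],7).astype(np.float32);b=cv2.cvtColor(S2[y0:y1,x0:x1],7).astype(np.float32)
    print(n,cv2.phaseCorrelate(a,b),np.abs(a-b).mean())
s,F=fs();print(s["clock"],F,s["finger_gap"],s["position"])
job.hand_in()
E
```

```text
plate_front ((-0.049497883183207136, -0.0037491730501422182), 0.9872301197052002) 4.121818
plate_left ((0.08344847963360102, -0.09581777140870074), 1.024896218975385) 4.0433335
panel ((0.5584629721197878, 0.030133381570056628), 1.017939698431227) 4.471667
collar ((0.03881993610706935, 0.06041834586712547), 0.9305902183055877) 4.1875
21.9417 [-0.4218  0.0394 -1.3624] 0.2973782458629964 [0.478  0.0857 0.0992]
the job is handed in; nothing more can be done
```

I rocked the block out of its slot and handed the job in with it still held upright, about 12 mm above the slot mouth, at about 22 s on the clock. No verdict was reported.

- **Rocking:** I gripped the tab's y faces with the effort set to 42 N. I leaned the block 11° to +y first, then 11° to −y, and kept swinging with about 3 mm of rise each time. Camera overlays showed the lean to −y clearly while the foot was still in the slot. The lean to +y was judged by eye from one picture.
- **Pull on the nest:** The upward pull stayed at or below about 13 N at each step, against roughly 22 N of plate weight.
- **Coming free:** The block came out near the end of the sixth swing. Up to 9 N of push back on the tool showed just before that. After that the force on the tool was only about the block's own weight.
- **Last checks:** The arm was still, the finger opening matched the 26 mm tab, and the foot sat where the upright prediction put it.
- **Rest of the bench:** The plate edges and collar moved less than 0.15 pixel in the images. The panel read 0.56 pixel (about 1 mm), which I put down to the gripper's shadow and image noise. The other bench items looked unmoved in the final overhead picture.
- **Disagreement:** The two cameras differed by up to about 5 mm on where the plate's corner marks lie, and by about 3 mm on the block. I used the triangulated middle for the block, and the grip closed well centred on it.

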